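# Flip the round magnifier over the eye bolt

## Robot

A 6-joint arm with a two-finger parallel gripper is mounted at the origin on a cart in front of the work surface, level with it; the furniture and walls round the work are solid. World frame = base frame: x ahead of the robot, y to its left, z up, the work surface at z = 0. Lengths are in m, angles in rad, forces in N, time in s.
With the tool pointing down it reaches from about 0.35 to 0.975 m from the base axis. Payload 4.9 kg.
Tool frame: the origin (TCP) lies midway between the tips of the shut fingers; the grasp point (between the pads) lies 19 mm behind it; z points along the fingers, y is the direction in which the jaws open and shut (so a half turn about z gives the same grasp; the last joint's range is limited). The gripper opens to 85 mm and grips with 20 to 120 N. Pads are 22 mm wide; open, the fingers measure 114 mm over their backs; the gripper's body (76 mm by 85 mm) begins 54 mm behind the grasp point. The pads swing forward as they close: fully open they stand 13 mm farther back than shut.
Start: joints at [-1.439, 0.053, 1.613, -0, 1.476, -0.119], TCP at [0.155, -0.605, 0.231] pointing down, gripper open.
Joint ranges: [-3.01, 3.01], [-1.01, 2.22], [0.06, 2.58], [-1.02, 4.17], [0.09, 2.62], [-3.14, 3.14]. Speed limits (rad/s): [2.57, 2.57, 3.14, 3.14, 3.14, 3.14].

## Interface

Orientations are given as a rotation vector (axis times angle).
In Python, from station import ctrl gives the robot as it stands.
- The arm moves only by the tool drive_tool, never from a script. Its argument "moves" is one flat list of numbers, 7 for each row, row after row: the turn, a rotation vector about the world's x, y, z in degrees, then the shift along the world's x, y, z in m, then the closure, from 0 (fully open) to 1 (shut). A call has exactly 5 rows; each row shifts and turns the commanded pose from where the row before left it; what a row does not reach is not made up. A row lasts 1/8 s, in which the tool goes at most 62.5 mm and 10.7 degrees, less where a joint would pass 70% of its speed; a pose out of reach is approached as far as the arm can. A call is refused whole if a number of a shift passes 0.0625 or a number of a turn 10.7, either way. A call with a gripper value outside its range is refused whole. The fingers move at their own pace and stop on an object; "newtons" is the grip in N (left out, the last holds). Time passes only in rows, so rows that do not move let the fingers close, or fill a call up. It gives the time, the measured TCP pose, the force and the opening at its end, in the units of the state.
- ctrl.get_obs(): the state, without advancing time (a new reading comes with each control period).
- ctrl.get_image(name): name is "scene" or "top" or "wrist"; returns the picture (400x640x3 uint8, red, green, blue); there is no depth.
- ctrl.get_calibration(name): a dict with "fx", "fy", "cx", "cy" (pixels), "rvec" (rotation vector, rad) and "tvec" (3), from world to camera coordinates, as OpenCV has them; the wrist camera has in their place "T_tool_cam" (4x4, takes a point from camera to tool coordinates, whose origin is the TCP and whose axes are the flange's). Camera axes: x right, y down, z forward; pixel columns grow to the right and rows downward; lengths in m; the calibration is good to about 2 mm. A picture is of the moment at which its call begins: read the wrist's pose just before it. get_calibration takes no time and is no camera call.
- ctrl.finish_job(): hands the job in, once; it reports no verdict.
The state is a dict: "t": time; "q": joint angles; "dq": joint speeds; "effort": joint torques, N m; "tool_pos": TCP position; "tool_rot": TCP orientation; "contact_force": force on the tool from outside, world axes, zero at the start; "wrist_torque": the same for the moment, N m; "opening": finger opening in m.
Only numpy, scipy, OpenCV 4.12 (cv2) and the standard library are available. Lean on these libraries where they do the work, as an engineer would, in place of code of your own. Each camera call takes 0.05 s, during which the arm holds its last target.

## Task

The eye bolt on the inspection stand is to be looked at: flip that stand's round magnifier lens over, past its snap point, so that it springs across to its other stop above the bolt. Do not move the bolt, and leave the rectangular magnifier on the other stand parked as it is.

Things in the scene. Friction and masses are not known exactly. Their poses are not given: they have to be found in the camera images.
- round_stand: fixed stand of the round lens, left or right: steel base 84 x 170 x 12 mm, two hinge cheeks 64 mm high, hinge pin along its own x axis 46 mm above the table. Origin on the table right below the pin, z up. The base reaches from y = -65 to +105 mm; the pad with the bolt (top 14 mm high) is on the +y side, the parked lens leans out over the -y side, so it flips towards +y.
- round_lens (a joint): hinge of the round lens: metal ring 60 mm across, 8 mm thick; thumb tab 22 mm wide on its far rim ends 92 mm from the pin. 0 rad: parked, 45 deg from upright to -y (tab end 65 mm out, 111 mm above table). 0.79: upright (138 mm), snap point. 2.09: other stop, 75 deg past upright. A spring drives it from upright to the nearer stop: resists some 1.5 N at the tab; past 1 rad it springs over by itself.
- square_tab (a point): end of the thumb tab of the other lens, which must stay parked: a rectangular metal frame 84 mm wide and 60 mm tall on a stand of the same build with nothing on its pad. Parked, this point is 111 mm above the table and 65 mm out to its stand's -y side.
- eye_bolt: black eye bolt, 22 x 69 x 8 mm, lying loose on the white pad of the stand with the round lens. Origin: centre of its underside.

How it is judged:
At the end, for the whole second after the job is handed in: The round lens rests against its far stop above the bolt (hinge above 1.95 rad, at rest), the rectangular lens is parked where it was (tab within 15 mm) and the eye bolt lies where it was (within 15 mm) (value of joint round_lens above 1.95 rad and velocity of joint round_lens below 0.1 rad/s and distance of each of square_tab, eye_bolt from where it was at the start of the episode below 0.015 m); the robot touches nothing.
It fails at once if the rectangular magnifier is flipped or pushed off its stop (distance of square_tab from where it was at the start of the episode above 0.03 m).
It fails at once if the eye bolt is moved (distance of eye_bolt from where it was at the start of the episode above 0.02 m).
It also fails if it takes over 32 s, if anything falls off the work surface, if the arm or the gripper's body presses on something with over 40 N, if the wrist force passes 120 N, or if a joint passes its speed limit or range.

## Working session

There is one attempt and no reset: what is moved stays moved. The work goes in short steps, Python scripts to look and compute and a tool call to move; the robot and the scene stay as the last step left them, time stands still between calls to the robot, and variables do not carry over. Pictures are saved under pics/ and viewed, and the job is handed in when it is done.

Besides the shell and the picture viewer there is one more tool, called after "Emit:" in YAML: its name, and indented under it one key for each argument. drive_tool: Moves the arm, as the interface text tells. Its arguments: {"type":"object","properties":{"moves":{"type":"array","items":{"type":"number"}},"newtons":{"type":"number"}},"required":["moves"]}

```bash
mkdir -p pics
python3 - <<'E'
from station import ctrl
import cv2
o=ctrl.get_obs(); print(o)
for n in("scene","top"):
    cv2.imwrite(f"pics/{n}0.png",ctrl.get_image(n)[:,:,::-1]); print(n,ctrl.get_calibration(n))
print(ctrl.get_calibration("wrist"))
E
```

```text
{'t': 0.0, 'q': array([-1.43900719e+00,  5.34097104e-02,  1.61429602e+00,  1.84307837e-05,
        1.47598864e+00, -1.19009253e-01]), 'dq': array([ 3.46741621e-05, -1.00045064e-03,  2.94953850e-04, -1.07253957e-03,
        2.08601238e-03, -1.06771463e-03]), 'effort': array([ 1.38169071e-03, -3.93682766e+01, -3.70176923e+01,  1.68891290e-05,
        6.93491864e-03,  3.23711149e-06]), 'tool_pos': array([ 0.15502858, -0.60482709,  0.23002904]), 'tool_rot': array([-3.11483936e+00, -3.92655899e-01, -7.71694537e-06]), 'contact_force': array([ 0.10293047, -0.07238452,  1.12139298]), 'wrist_torque': array([-0.00861013, -0.00352921,  0.02050566]), 'opening': 0.08552583699889806}
scene {'fx': 434.0733219271713, 'fy': 434.0733219271713, 'cx': 319.97398035645364, 'cy': 190.87591176614396, 'rvec': array([ 0.88926461, -2.48780405,  1.12252076]), 'tvec': array([0.42787754, 0.27074015, 0.76802772])}
top {'fx': 458.7647551876895, 'fy': 458.7647551876895, 'cx': 310.98172911345694, 'cy': 209.1249457557403, 'rvec': array([ 2.14532708, -2.2075087 ,  0.12439663]), 'tvec': array([0.02250975, 0.55574481, 0.98857655])}
{'fx': 355.8837613589862, 'fy': 355.8837613589862, 'cx': 322.2368519251001, 'cy': 204.49835980991443, 'T_tool_cam': array([[-3.18376694e-04, -9.59138043e-01, -2.82938356e-01,
         7.09386381e-02],
       [ 9.99999636e-01, -5.29293894e-04,  6.69012623e-04,
         3.62393864e-04],
       [-7.91433003e-04, -2.82938040e-01,  9.59137862e-01,
        -1.41720326e-01],
       [ 0.00000000e+00,  0.00000000e+00,  0.00000000e+00,
         1.00000000e+00]])}
```

View pics/scene0.png

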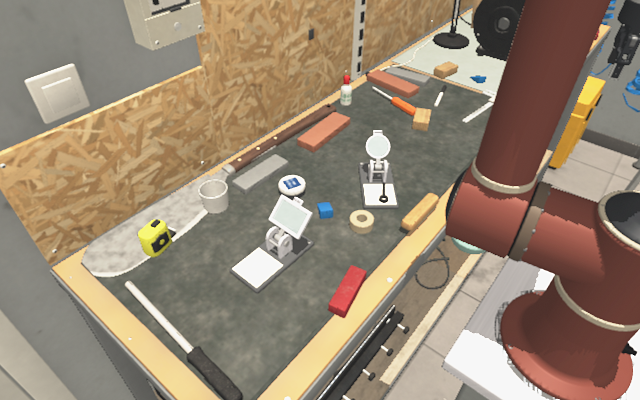

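View pics/top0.png

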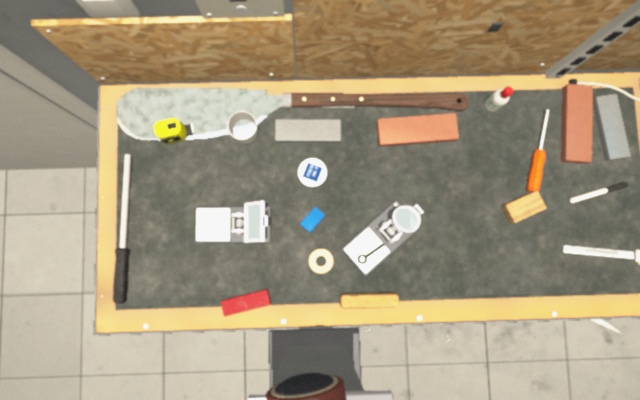

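The round stand, with the bolt on its white pad, is near (385,235) in top. The rectangular one is near (235,224), well clear of it. I'll enlarge both for measuring.

Run:
```python
import cv2
a=cv2.imread("pics/top0.png")[190:290,330:440]; cv2.imwrite("pics/tc.png",cv2.resize(a,None,fx=6,fy=6,interpolation=cv2.INTER_CUBIC)[:600])
a=cv2.imread("pics/scene0.png")[120:220,340:440]; cv2.imwrite("pics/sc.png",cv2.resize(a,None,fx=6,fy=6,interpolation=cv2.INTER_CUBIC))
```

```text
(no output)
```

View pics/tc.png

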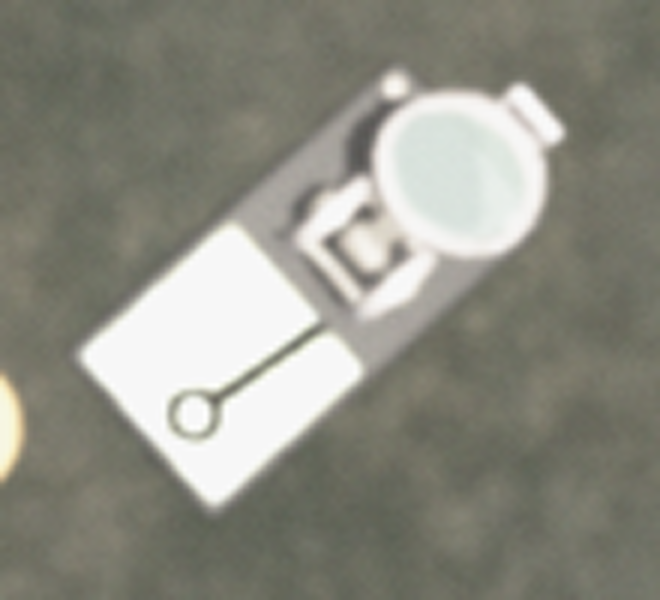

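View pics/sc.png

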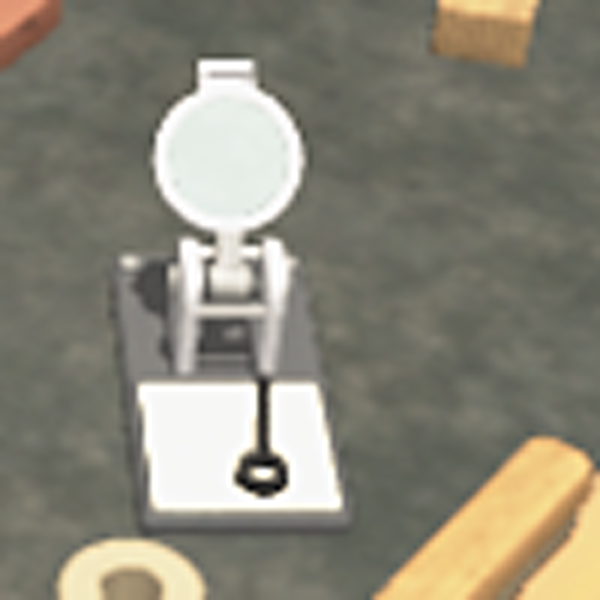

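```bash
cat > h.py <<'E'
import numpy as np, cv2
from station import ctrl
def cam(n):
    c=ctrl.get_calibration(n); K=np.array([[c['fx'],0,c['cx']],[0,c['fy'],c['cy']],[0,0,1]]); R=cv2.Rodrigues(c['rvec'])[0]; return K,R,c['tvec']
def ray(n,p):
    K,R,t=cam(n); d=R.T@np.linalg.inv(K)@np.array([p[0],p[1],1]); return -R.T@t,d
def onz(n,p,z):
    o,d=ray(n,p); return o+d*(z-o[2])/d[2]
def proj(n,P):
    K,R,t=cam(n); q=K@(R@np.asarray(P)+t); return q[:2]/q[2]
def tri(a,b):
    o1,d1=ray("top",a);o2,d2=ray("scene",b); d1/=np.linalg.norm(d1);d2/=np.linalg.norm(d2)
    s=np.linalg.lstsq(np.c_[d1,-d2],o2-o1,rcond=None)[0]; x,y=o1+s[0]*d1,o2+s[1]*d2
    return (x+y)/2,np.linalg.norm(x-y)
E
python3 - <<'E'
from h import *
np.set_printoptions(precision=4,suppress=True)
T=lambda x,y:(330+(x-2.5)/6,190+(y-2.5)/6)
S=lambda x,y:(340+(x-2.5)/6,120+(y-2.5)/6)
for p,s in zip([(78,355),(213,508),(365,370),(235,220)],[(155,511),(344,511),(318,382),(138,385)]):
    print(onz("top",T(*p),.014),onz("scene",S(*s),.014))
print("bolt",onz("top",T(195,414),.02),onz("top",T(325,325),.02))
print("tab",tri(T(542,107),S(227,64)))
print("tab ends",onz("top",T(521,85),.111),onz("top",T(563,132),.111))
print("ring",tri(T(460,172),S(228,158)))
print("sq pad",[onz("top",p,.014)for p in[(196,208),(196,242),(230,242),(230,208)]])
E
```

```text
[ 0.4669 -0.0614  0.014 ] [ 0.4653 -0.0613  0.014 ]
[ 0.4091 -0.1093  0.014 ] [ 0.4085 -0.1081  0.014 ]
[ 0.4582 -0.1679  0.014 ] [ 0.4576 -0.1677  0.014 ]
[ 0.5154 -0.1219  0.014 ] [ 0.5137 -0.1189  0.014 ]
bolt [ 0.4439 -0.1033  0.02  ] [ 0.4752 -0.1527  0.02  ]
tab (array([ 0.545 , -0.2153,  0.1082]), np.float64(0.0009386235878431894))
tab ends [ 0.5528 -0.2076  0.111 ] [ 0.5364 -0.221   0.111 ]
ring (array([ 0.5257, -0.1918,  0.0824]), np.float64(0.00040458962287461073))
sq pad [array([0.5673, 0.2637, 0.014 ]), array([0.4913, 0.264 , 0.014 ]), array([0.4891, 0.1886, 0.014 ]), array([0.5651, 0.1878, 0.014 ])]
```

Emit:
drive_tool:
  moves: [0,0,5,0.035,0.03,0,1,0,0,5,0.035,0.03,0,1,0,0,5,0.035,0.03,0,1,0,0,5,0.035,0.03,0,1,0,0,5,0.035,0.03,0,1]

```text
t: 0.72
tool_pos: [0.3309, -0.4541, 0.2308]
tool_rot: [-2.956, -1.062, 0.0]
contact_force: [0.3, -0.3, -0.2]
opening: 0.0
```

Emit:
drive_tool:
  moves: [0,0,0,0.04,0.03,0,1,0,0,0,0.04,0.03,0,1,0,0,0,0.04,0.03,0,1,0,0,0,0.04,0.03,0,1,0,0,0,0.04,0.03,0,1]

```text
t: 1.35
tool_pos: [0.531, -0.3041, 0.2307]
tool_rot: [-2.957, -1.058, 0.001]
contact_force: [-0.2, -0.7, 0.4]
opening: -0.0002
```

Emit:
drive_tool:
  moves: [0,0,0,0.026,0.021,0,1,0,0,0,0.026,0.021,0,1,0,0,0,0,0,-0.045,1,0,0,0,0,0,-0.045,1,0,0,0,0,0,-0.043,1]

```text
t: 1.98
tool_pos: [0.5817, -0.2629, 0.0962]
tool_rot: [-2.957, -1.058, 0.001]
contact_force: [0.7, -1.2, -0.2]
opening: 0.0001
```

Run:
```python
from h import *
print(ctrl.get_obs()['tool_pos'])
im=[ctrl.get_image(n)[:,:,::-1] for n in("top","scene")]
a=cv2.resize(im[0][170:300,330:460],(520,520),interpolation=cv2.INTER_CUBIC)
cv2.imwrite("pics/t1.png",a)
cv2.imwrite("pics/s1.png",cv2.resize(im[1][100:230,330:460],(520,520),interpolation=cv2.INTER_CUBIC))
```

```text
[ 0.58168332 -0.26291655  0.09621679]
```

View pics/t1.png

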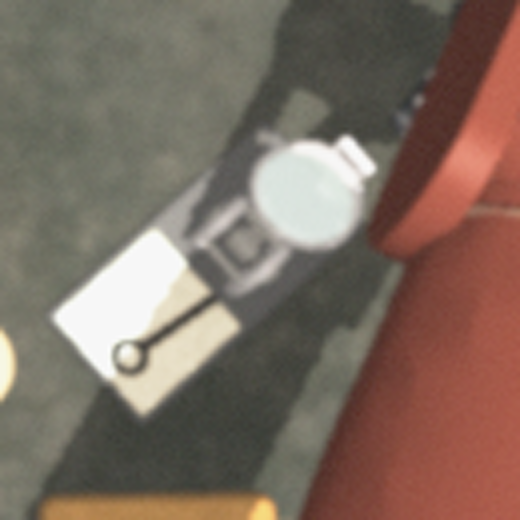

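View pics/s1.png

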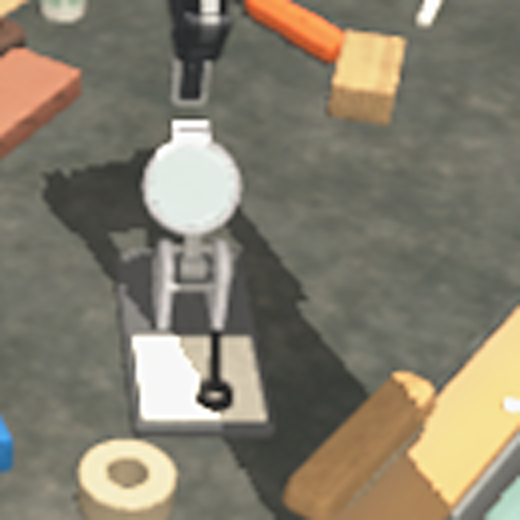

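In the scene crop the fingertip at (190,85) is straight behind the tab at (191,130), and the top crop shows the lens still parked. I'll push along the stand's +y, which is about (-0.634, 0.774).

Emit:
drive_tool:
  moves: [0,0,0,-0.005,0.006,0,1,0,0,0,-0.005,0.006,0,1,0,0,0,-0.005,0.006,0,1,0,0,0,-0.005,0.006,0,1,0,0,0,-0.005,0.006,0,1]

```text
t: 2.7
tool_pos: [0.5569, -0.233, 0.0988]
tool_rot: [2.957, 1.058, 0.001]
contact_force: [0.2, -0.2, -0.3]
opening: -0.0002
```

Emit:
drive_tool:
  moves: [0,0,0,-0.005,0.006,0.001,1,0,0,0,-0.005,0.006,0.002,1,0,0,0,-0.005,0.006,0.002,1,0,0,0,-0.005,0.006,0.002,1,0,0,0,-0.005,0.006,0.002,1]

```text
t: 3.32
tool_pos: [0.5377, -0.2094, 0.1156]
tool_rot: [2.94, 1.052, 0.015]
contact_force: [3.6, -12.8, 18.6]
opening: -0.0005
```

Run:
```python
from h import *
o=ctrl.get_obs();print(o['tool_pos'],o['contact_force'])
im=ctrl.get_image("scene")[:,:,::-1]
cv2.imwrite("pics/s2.png",cv2.resize(im[100:230,330:460],(520,520),interpolation=cv2.INTER_CUBIC))
```

```text
[ 0.53765476 -0.20943318  0.11555664] [  3.62609596 -12.80030775  18.63975972]
```

View pics/s2.png

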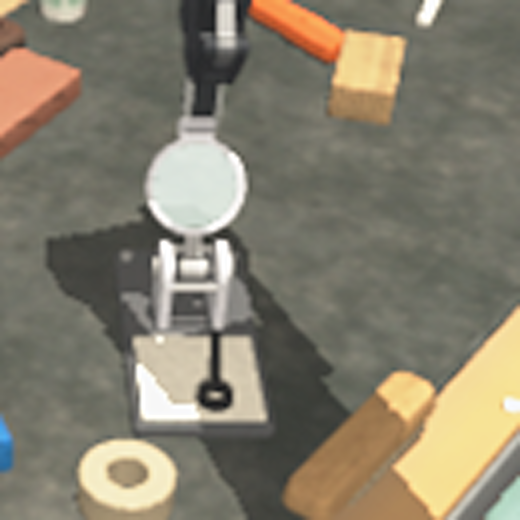

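The force (about 22 N, mostly upward) and the picture show the fingertip riding over the tab's end face, with the lens still parked. I'll back off, go lower and push again.

Emit:
drive_tool:
  moves: [0,0,0,0.006,-0.007,0.003,1,0,0,0,0.01,-0.012,0,1,0,0,0,0.01,-0.012,0,1,0,0,0,0.01,-0.012,0,1,0,0,0,0.008,-0.01,0,1]

```text
t: 4.0
tool_pos: [0.5765, -0.257, 0.1095]
tool_rot: [-2.957, -1.058, 0.001]
contact_force: [-0.6, -0.5, -0.5]
opening: -0.0001
```

Run:
```python
from h import *
o=ctrl.get_obs();print(o['tool_pos'],o['tool_rot'],o['contact_force'])
im=ctrl.get_image("scene")[:,:,::-1]
cv2.imwrite("pics/s3.png",cv2.resize(im[100:230,330:460],(520,520),interpolation=cv2.INTER_CUBIC))
im=ctrl.get_image("wrist")[:,:,::-1]
cv2.imwrite("pics/w3.png",im)
```

```text
[ 0.57650374 -0.2570479   0.1094563 ] [-2.95697548e+00 -1.05767002e+00  1.27452513e-03] [-0.55244961 -0.52204324 -0.49063831]
```

View pics/s3.png

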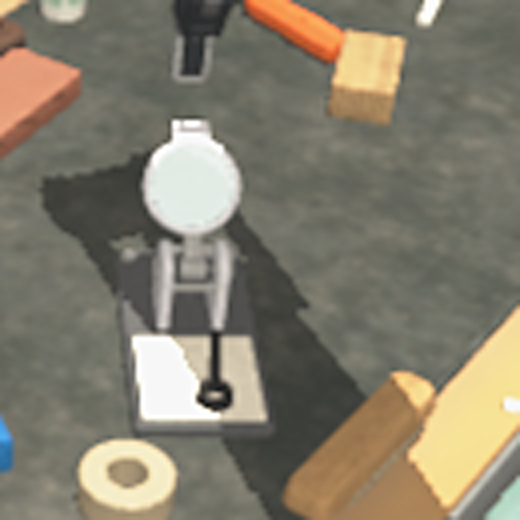

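View pics/w3.png

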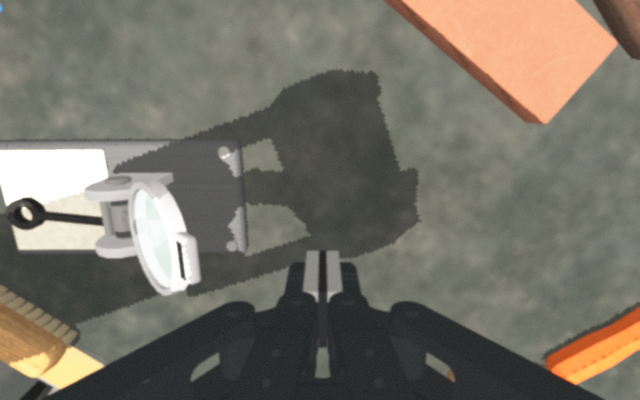

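Emit:
drive_tool:
  moves: [0,0,0,0,0,-0.017,1,0,0,0,0,0,-0.017,1,0,0,0,-0.005,0.006,0,1,0,0,0,-0.005,0.006,0,1,0,0,0,-0.005,0.006,0,1]

```text
t: 4.72
tool_pos: [0.5611, -0.238, 0.077]
tool_rot: [2.957, 1.058, 0.001]
contact_force: [-0.8, 0.4, 0.5]
opening: 0.0001
```

Emit:
drive_tool:
  moves: [0,0,0,-0.005,0.006,0,1,0,0,0,-0.005,0.006,0,1,0,0,0,-0.005,0.006,0.001,1,0,0,0,-0.005,0.006,0.002,1,0,0,0,-0.005,0.006,0.002,1]

```text
t: 5.35
tool_pos: [0.5406, -0.2124, 0.0873]
tool_rot: [2.946, 1.053, 0.013]
contact_force: [5.2, -9.1, 14.6]
opening: -0.0001
```

Run:
```python
from h import *
o=ctrl.get_obs();print(o['tool_pos'],o['contact_force'])
im=ctrl.get_image("scene")[:,:,::-1]
cv2.imwrite("pics/s4.png",cv2.resize(im[100:230,330:460],(520,520),interpolation=cv2.INTER_CUBIC))
cv2.imwrite("pics/w4.png",ctrl.get_image("wrist")[:,:,::-1])
```

```text
[ 0.54061877 -0.21237055  0.08725417] [ 5.19649035 -9.09412855 14.55035571]
```

View pics/s4.png

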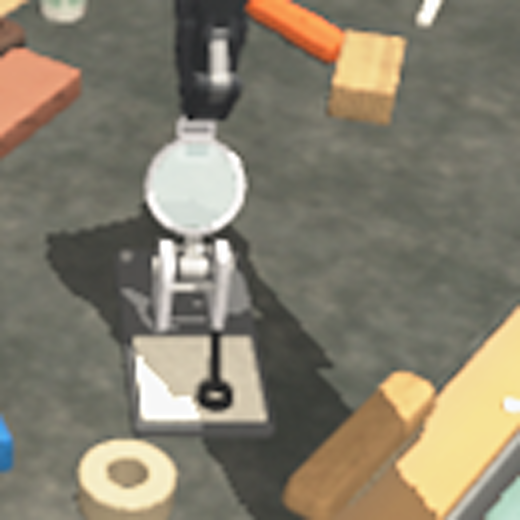

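View pics/w4.png

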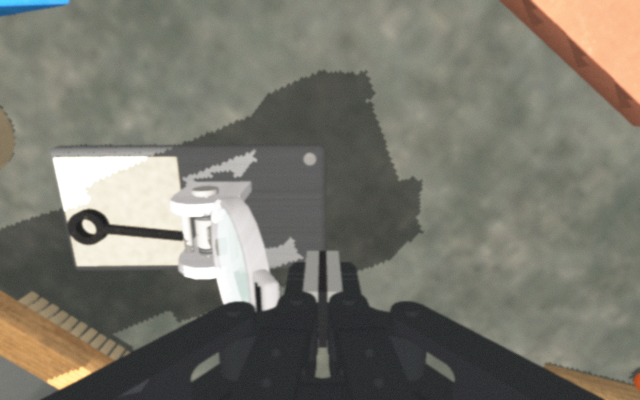

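The shut fingers' linkage flares out in the jaw direction, so the tab meets a sloped surface. That explains the upward force. I'll back off, turn the tool 90° and push with the fingers' flat side.

Emit:
drive_tool:
  moves: [0,0,0,0.008,-0.01,0,1,0,0,0,0.014,-0.017,0,1,0,0,0,0.014,-0.017,0,1,0,0,0,0.014,-0.017,0.01,1,0,0,0,0.014,-0.017,0.01,1]

```text
t: 6.08
tool_pos: [0.5998, -0.2865, 0.1002]
tool_rot: [-2.956, -1.057, 0.002]
contact_force: [0.3, -0.7, 0.2]
opening: 0.0002
```

Run:
```python
from h import *
o=ctrl.get_obs();print(o['q'],o['tool_pos'],o['contact_force'])
print(cv2.Rodrigues(o['tool_rot'])[0].round(3))
```

```text
[-5.57548111e-01  2.52928611e-01  1.61694177e+00  2.39239252e-04
  1.27441493e+00  3.26122748e-01] [ 0.59983177 -0.28650044  0.10018452] [ 0.26264596 -0.71066713  0.17372821]
[[ 0.773  0.634 -0.002]
 [ 0.634 -0.773  0.002]
 [-0.001 -0.003 -1.   ]]
```

Emit:
drive_tool:
  moves: [0,0,10,0,0,0,1,0,0,10,0,0,0,1,0,0,10,0,0,0,1,0,0,10,0,0,0,1,0,0,10,0,0,0,1]

```text
t: 6.7
tool_pos: [0.5995, -0.286, 0.1001]
tool_rot: [-2.226, -2.214, 0.001]
contact_force: [0.9, -0.1, -0.2]
opening: -0.0
```

Emit:
drive_tool:
  moves: [0,0,10,0,0,0,1,0,0,10,0,0,0,1,0,0,10,0,0,0,1,0,0,10,0,0,0,1,0,0,0,0,0,-0.01,1]

```text
t: 7.32
tool_pos: [0.6003, -0.2865, 0.0911]
tool_rot: [1.346, 2.838, 0.0]
contact_force: [0.0, 0.6, 0.8]
opening: -0.0003
```

Run:
```python
from h import *
o=ctrl.get_obs();print(o['q'],o['tool_pos'],o['contact_force'])
print(cv2.Rodrigues(o['tool_rot'])[0].round(3))
d=o['tool_pos'][:2]-[.504,-.165]; print(d@[-.634,.774],d@[.774,.634])
cv2.imwrite("pics/w5.png",ctrl.get_image("wrist")[:,:,::-1])
```

```text
[-5.57171520e-01  2.61705596e-01  1.62285847e+00  1.94564775e-04
  1.25656858e+00 -1.24225410e+00] [ 0.60032063 -0.28652632  0.09111113] [0.02095645 0.60911401 0.80911522]
[[-0.633  0.774  0.   ]
 [ 0.774  0.633 -0.   ]
 [-0.     0.    -1.   ]]
-0.15512864603635207 -0.002495518256042649
```

View pics/w5.png

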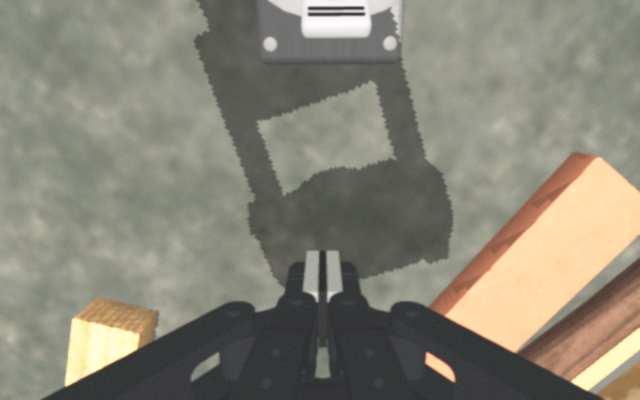

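The wrist view shows the tab centred at column 336 and the fingertips at 322, so I'll correct sideways by about 5 mm while approaching.

Emit:
drive_tool:
  moves: [0,0,0,-0.0085,0.0125,-0.001,1,0,0,0,-0.0085,0.0125,-0.001,1,0,0,0,-0.0085,0.0125,-0.001,1,0,0,0,-0.0085,0.0125,-0.001,1,0,0,0,-0.005,0.006,0,1]

```text
t: 8.0
tool_pos: [0.5604, -0.2293, 0.0873]
tool_rot: [-1.343, -2.84, -0.0]
contact_force: [0.4, -0.3, -0.3]
opening: 0.0
```

Emit:
drive_tool:
  moves: [0,0,0,-0.005,0.006,0,1,0,0,0,-0.005,0.006,0,1,0,0,0,-0.005,0.006,0.001,1,0,0,0,-0.005,0.006,0.001,1,0,0,0,-0.005,0.006,0.002,1]

```text
t: 8.62
tool_pos: [0.537, -0.2011, 0.0928]
tool_rot: [1.343, 2.837, -0.001]
contact_force: [1.7, -1.6, 2.6]
opening: 0.0001
```

Run:
```python
from h import *
o=ctrl.get_obs();print(o['tool_pos'],o['contact_force'])
d=o['tool_pos'][:2]-[.504,-.165]; print(d@[-.634,.774],d@[.774,.634])
cv2.imwrite("pics/w6.png",ctrl.get_image("wrist")[:,:,::-1])
im=ctrl.get_image("scene")[:,:,::-1]
cv2.imwrite("pics/s6.png",cv2.resize(im[100:230,330:460],(520,520),interpolation=cv2.INTER_CUBIC))
```

```text
[ 0.53697518 -0.201091    0.0928275 ] [ 1.72973849 -1.56911138  2.64911663]
-0.04884069783743435 0.0026410995467932973
```

View pics/w6.png

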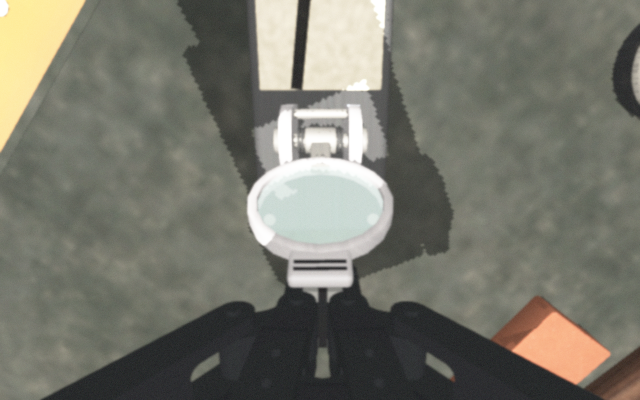

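View pics/s6.png

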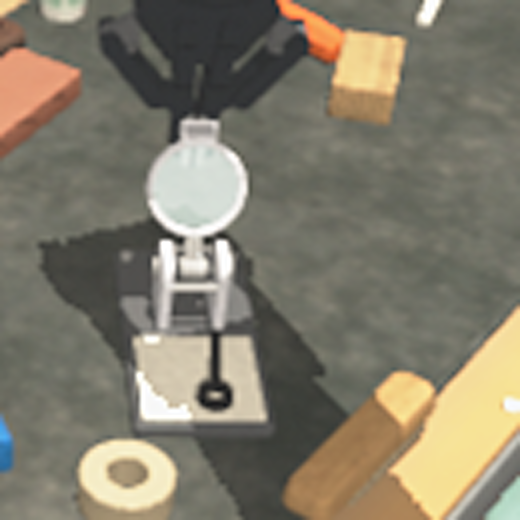

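The push works now: the tab (320,270) sits centred on the fingers, the force is low at about 3 N, and the lens is lifting.

Emit:
drive_tool:
  moves: [0,0,0,-0.005,0.006,0.002,1,0,0,0,-0.005,0.006,0.002,1,0,0,0,-0.005,0.006,0.002,1,0,0,0,-0.005,0.006,0.002,1,0,0,0,-0.005,0.006,0.002,1]

```text
t: 9.35
tool_pos: [0.5097, -0.1692, 0.1001]
tool_rot: [-1.342, -2.837, -0.001]
contact_force: [0.6, -0.2, 0.1]
opening: 0.0001
```

Run:
```python
from h import *
o=ctrl.get_obs();print(o['tool_pos'],o['contact_force'])
d=o['tool_pos'][:2]-[.504,-.165]; print(d@[-.634,.774],d@[.774,.634])
cv2.imwrite("pics/w7.png",ctrl.get_image("wrist")[:,:,::-1])
```

```text
[ 0.50965123 -0.16924868  0.10007372] [ 0.64907405 -0.24256701  0.08726456]
-0.0068713577642188495 0.0016803901568785632
```

View pics/w7.png

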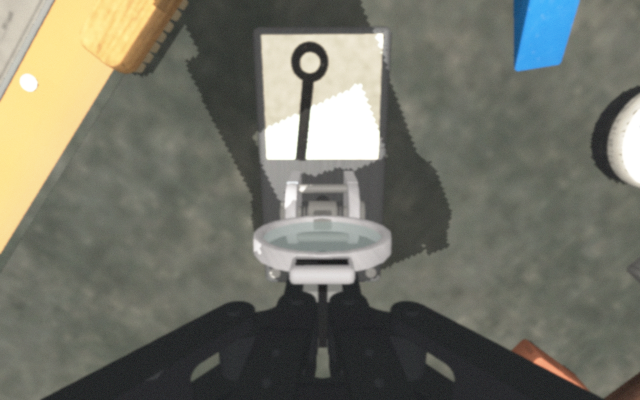

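Emit:
drive_tool:
  moves: [0,0,0,-0.005,0.006,0.003,1,0,0,0,-0.005,0.006,0.003,1,0,0,0,-0.005,0.006,0.003,1,0,0,0,-0.005,0.006,0.003,1,0,0,0,0,0,0,1]

```text
t: 10.02
tool_pos: [0.491, -0.1461, 0.1137]
tool_rot: [1.342, 2.839, -0.0]
contact_force: [0.6, 0.5, 0.8]
opening: 0.0001
```

Run:
```python
from h import *
o=ctrl.get_obs();print(o['tool_pos'],o['contact_force'])
cv2.imwrite("pics/w8.png",ctrl.get_image("wrist")[:,:,::-1])
```

```text
[ 0.49103809 -0.14610575  0.11371741] [0.57038227 0.47665807 0.77618114]
```

View pics/w8.png

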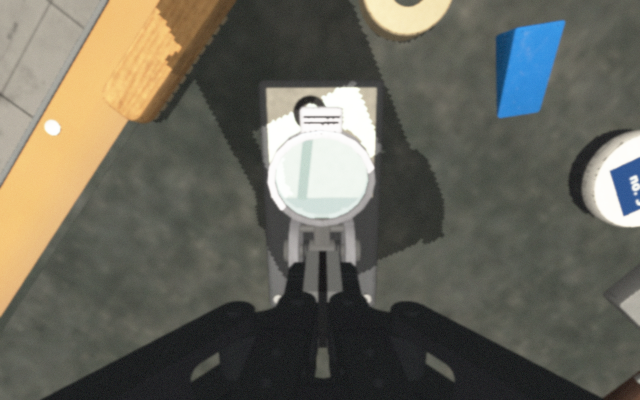

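The lens has sprung over: its tab is now at (321,120), above the pad, and the bolt shows through the glass. I'll retreat upward and back.

Emit:
drive_tool:
  moves: [0,0,0,0.005,-0.006,0.01,1,0,0,0,0.015,-0.018,0.02,1,0,0,0,0.025,-0.03,0.03,1,0,0,0,0.025,-0.03,0.03,1,0,0,0,0.025,-0.03,0.02,1]

```text
t: 10.7
tool_pos: [0.5879, -0.2625, 0.2261]
tool_rot: [1.343, 2.837, -0.001]
contact_force: [-0.5, -0.8, -0.4]
opening: 0.0003
```

Emit:
drive_tool:
  moves: [0,0,0,0.01,-0.04,0.02,1,0,0,0,0,-0.05,0,1,0,0,0,0,-0.05,0,1,0,0,0,0,-0.03,0,1,0,0,0,0,0,0,1]

```text
t: 11.32
tool_pos: [0.5956, -0.4333, 0.2431]
tool_rot: [1.348, 2.838, -0.0]
contact_force: [-0.2, 0.3, -0.1]
opening: -0.0
```

Run:
```python
from h import *
o=ctrl.get_obs();print(o['t'],o['tool_pos'],o['contact_force'])
a,b=ctrl.get_image("top")[:,:,::-1],ctrl.get_image("scene")[:,:,::-1]
cv2.imwrite("pics/t9.png",a);cv2.imwrite("pics/s9.png",b)
f=lambda im,x,y:cv2.resize(im[y:y+100,x:x+100],(390,390),interpolation=cv2.INTER_CUBIC)
cv2.imwrite("pics/c9.png",np.hstack([f(a,330,190),f(b,340,120)]))
p=cv2.imread("pics/top0.png")
cv2.imwrite("pics/q9.png",np.hstack([f(p,185,175),f(a,185,175)]))
```

```text
11.325 [ 0.59562955 -0.43334251  0.24306565] [-0.18194131  0.27160564 -0.12105739]
```

View pics/c9.png

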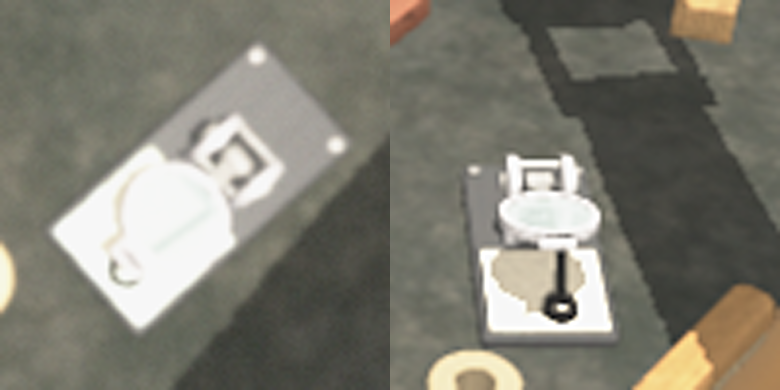

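View pics/q9.png

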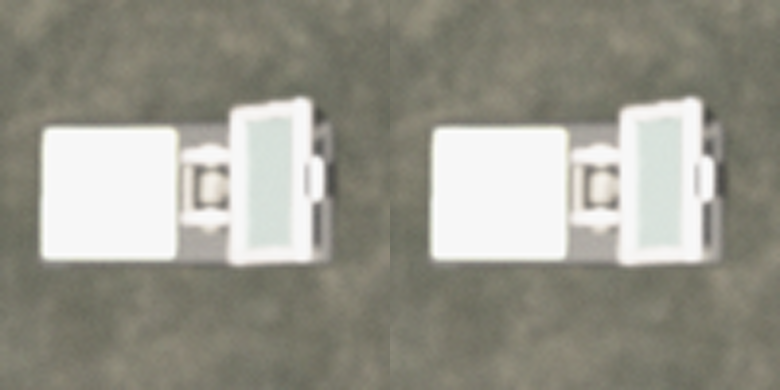

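The bolt's ring in scene, at crop (43.8,78.7), matches the first picture at (43.7,78.8), and the rectangular lens looks identical. I'll check the lens angle against the tab pixel before handing in.

Run:
```python
from h import *
for th in(1.7,1.95,2.09):
    a=th-.785; print(th,[(proj(n,[.504-.634*.092*np.sin(a),-.165+.774*.092*np.sin(a),.046+.092*np.cos(a)])-o)*3.9 for n,o in(("top",[330,190]),("scene",[340,120]))])
```

```text
1.7 [array([153.58987625, 241.5865164 ]), array([167.99960093, 182.015329  ])]
1.95 [array([132.16687628, 256.22483299]), array([166.73981237, 221.20643465])]
2.09 [array([123.42831367, 261.39336961]), array([165.42531228, 241.88303009])]
```

```bash
python3 -c "
from station import ctrl
print(ctrl.finish_job())"
```

```text
the job is handed in; nothing more can be done
None
```

The round lens is flipped over and resting at its far stop above the eye bolt. I handed the job in at about 11.5 s, with the arm clear of everything.

**Failed pushes:** The first two pushes did not flip the lens. I was pushing in the jaw direction, where the shut fingers flare out. They rode up on the tab end with up to about 23 N measured at the wrist, and the lens fell back to park both times. I then turned the tool 90° and pushed with the flat side of the fingers; this took only about 3–4 N, and the lens sprung over.

**Last checks:**
- **Round lens:** in the scene image the tab end is at about row 245 of the crop, against 242 predicted for 2.09 rad and 221 for 1.95 rad. The angle was judged only from pictures, and I did not measure whether the lens was fully at rest.
- **Eye bolt:** its ring is within about 0.1 pixel of where it was in the first scene image.
- **Rectangular lens:** it looks the same in the top view before and after.
- **Contact:** the force reading was near 0 N after the arm backed away.

None of the last checks disagreed.

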